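# Press a bush home with the ratchet clamp

## Robot

A 6-joint arm with a two-finger parallel gripper is mounted at the origin on the work surface. World frame = base frame: x ahead of the robot, y to its left, z up, the work surface at z = 0. Lengths are in mm, angles in rad, forces in N, time in s.
With the tool pointing down it reaches from about 300 to 750 mm from the base axis. Payload 8.5 kg.
Tool frame: the origin (TCP) lies at the centre of the arm's flange, where the gripper is bolted on; the fingertips stand 166 mm ahead of it and the grasp point (between the pads) lies 147 mm ahead of it; x points along the fingers, z is the direction in which the jaws open and shut, and the axes are right-handed (so a half turn about x gives the same grasp; the last joint's range is limited). The gripper opens to 88 mm and grips with 3 to 60 N. Pads are 18 mm wide; open, the fingers measure 123 mm over their backs; the gripper's body (75 mm by 187 mm) begins 45 mm behind the grasp point.
Start: joints at [1.133, 0.381, 1.297, -0, 1.464, -0.215], TCP at [121.522, 536.39, 404.748] pointing down, gripper open.
Joint ranges: [-3.11, 3.11], [-0.89, 2.33], [0.22, 2.48], [-1.42, 4.56], [0.17, 2.85], [-2.88, 2.88]. Speed limits (rad/s): [2.39, 2.39, 3.14, 3.14, 3.14, 3.14].

## Interface

Orientations are given as a 3x3 rotation matrix whose columns are the frame's x, y, z axes.
In Python, from bench import readout, optics, robot, look_for, mark_of gives the robot as it stands.
- The arm moves only by the tool arm_command, never from a script. Its argument "plan" is a list that holds one entry, the list of rows, each a list of 7 numbers: the shift along the world's x, y, z each as a share of 0.03 m, from -1 to 1, then the turn, a rotation vector about the world's x, y, z each as a share of 0.1 rad, from -1 to 1, then the closure, from -1 (fully open) to 1 (shut), so that 0 is half open. A call has 1 to 5 rows; each row shifts and turns the commanded pose from where the row before left it; what a row does not reach is not made up. A row lasts 1/12 s, in which the tool goes at most 41.7 mm and 7.16 degrees, less where a joint would pass 70% of its speed; a pose out of reach is approached as far as the arm can. A call with a number of a shift or a turn outside -1 to 1 is refused whole. A call with a gripper value outside its range is refused whole. The fingers move at their own pace and stop on an object; "newtons" is the grip in N (left out, the last holds). Time passes only in rows, so rows that do not move let the fingers close. It gives the time, the measured TCP pose, the force and the opening at its end, in the units of the state.
- readout.read_state(): the state, without advancing time (a new reading comes with each control period).
- optics.capture(name): name is "side" or "top"; returns (picture, depth): 400x640x3 uint8, red, green, blue; 400x640 float32, mm along the optical axis (not along the pixel's ray), 0 where there is no reading.
- optics.calibration(name): a dict with "K" (3x3 intrinsics, pixels), "T" (4x4, takes a point from camera to world coordinates). Camera axes: x right, y down, z forward; pixel columns grow to the right and rows downward; lengths in mm; the calibration is good to about 2 mm. A picture is of the moment at which its call begins. calibration takes no time and is no camera call.
- robot.sign_off(): hands the job in, once; it reports no verdict.
Trained networks look in the newest picture that a camera, given by its name, has taken for a name from the list of things; names that differ only in an ending like _2 or _b are one class to them, and where a whole thing is asked for, a point or a joint stands for the part that bears it (a point fixed in the world has none). Each returns a list of dicts, best first, with "score" (0 to 1); they miss things now and then, are a little off and sometimes report something else, mostly with a low value. They report only what shows in the picture. A call takes as long as a camera call. They do not tell look-alikes from the thing itself.
- look_for(target, camera): "xyz" ([x, y, z] in mm, in world coordinates, good to about 4 mm: the middle of the surface that is visible of it).
- mark_of(target, camera): "xyz" ([x, y, z] in mm, in world coordinates, good to about 4 mm: a listed point, or the origin of a listed thing).
The state is a dict: "t": time; "qpos": joint angles; "dq": joint speeds; "tau": joint torques, N m; "tool_pos": TCP position; "tcp_rot": TCP orientation; "ft_force": force on the tool from outside, world axes, zero at the start; "moment": the same for the moment, N m; "width": opening from 0.0 (shut) to 1.0 (fully open).
Only numpy, scipy, OpenCV 4.12 (cv2) and the standard library are available. Lean on these libraries where they do the work, as an engineer would, in place of code of your own. Each camera call takes 0.05 s, during which the arm holds its last target.

## Task

Use the bench clamp to press the brass bush fully home in the turned blank: pump the trigger until the flange sits flat against the wood, stopping as soon as the trigger goes firm so the wood is not crushed, then let the trigger up and press the release tab so the jaw springs right back. Work the clamp only by its trigger and release tab, keep your hand off the jaw, blank and bush, and leave everything else on the bench alone.

Things in the scene. Friction and masses are not known exactly. Their poses are not given: they have to be found in the camera images.
- clamp: bench ratchet clamp on a plywood base 380 x 110 x 12 mm, cheeks 136 mm tall. Origin on the bench near its middle; x along the bar: the jaw advances to +x, where the blank lies lengthwise in a V cradle, against or up to 6 mm short of a fixed tail stop. Work axis 70 mm up. Grey cheeks at y = +-24 mm: x -126 to -70 mm up to z 136 mm, then to x -15 mm up to z 92 mm
- trigger_pad (a point): centre of the top of the trigger's black push pad (44 mm along x, 40 mm wide), at clamp (-178, 0, 150) mm when up, there sloping up 0.25 rad to -x; hinged on a cross pin 81 mm to its +x side, 26 mm lower. Push it straight down: 42 mm is a full stroke, to a hard stop. It springs up when let go; a full stroke (over 39 mm), then let fully up, gains one 10 mm tooth; a shorter one gains none
- trigger (a joint): trigger angle: 0 = up, 0.50 rad = full stroke (hard stop). The first 18 mm of pad travel is free play (2 to 3 N); then it drives the jaw 1 mm per 2 mm, at 5 to 13 N. In the 2nd to 4th stroke the bush comes home and the trigger goes firm part-way, rising about 2 N per mm: stop at 15 to 19 N; above about 24 N (35 N at the bush) the wood is crushed
- release_tab (a point): centre of the top of the steel release tab (30 mm along x, 32 mm wide, 6 mm thick), at clamp (-6, 0, 115) mm when up, between cheeks and jaw; hinged on a cross pin 49 mm to its -x side and 36 mm lower. Pressed down 10 to 12 mm (2 to 8 N) with the trigger up it frees the ratchet and the jaw springs back at once; it springs up by itself
- release (a joint): release tab angle, 0 = up, 0.26 rad = fully down
- jaw (a joint): advance of the jaw in m: 0 = sprung fully back (start), grows towards the blank, at most 0.042
- pad: round rubber pad (32 mm across) on the front of the grey jaw; it presses on the bush. Its origin is no useful point (the clamp's origin, shifted by the jaw's advance)
- blank_centre (a point): middle of the turned wooden blank, a cylinder 46 mm across and 90 mm long with a dark band, lying in the V cradle; x along its length, away from the jaw
- blank_end (a point): centre of the blank's end face on the jaw's side; x into the wood
- bush: flanged brass bush (flange 33 mm across, 4 mm thick, body 22 mm across), part-way in the blank's end; its origin is the centre of the flange's wood-side face; it stays where it is pushed (about 7 N moves it)
- bush_face (a point): centre of the bush flange's outer face, towards the jaw. It stands 12 to 14 mm proud of the blank's end at the start and 4 mm (the flange itself) when home
- spare_blank: bystander: short turned blank standing on end, 46 mm across, 70 mm tall; origin under its centre
- spare_bush: bystander: spare brass bush standing flange down on the clamp's base, 33 mm across, 20 mm tall; origin under its centre
- wax_tin: bystander: low steel tin, 72 mm across, 35 mm tall; origin under its centre
- sanding_block: bystander: cork block 100 x 55 x 32 mm; origin under its centre
- mallet: bystander: wooden mallet, 240 mm long, lying along its x
- gouge: bystander: turning tool with a wooden handle, 260 mm long, lying along its x
- turned_bowl: bystander: small dark wooden bowl, 120 mm across, 45 mm tall; origin under its centre
There are look-alikes about, which are no part of the job. What is shaped like the part that bears blank_centre but blue or green is not meant.

How it is judged (in metres and radians):
On the way:
1. the bush is fully home: its flange face stands no more than 4.8 mm proud of the blank's end (flange 4 mm) (x of bush_face in the frame of blank_end above -0.0048 m), for 0.2 s.
At the end, for the whole second after the job is handed in: the bush's flange is flat against the blank (within 0.8 mm), the blank still lies in its cradle (within 6 mm of its height and 0.1 rad of the clamp's axis), the jaw is back within 4 mm of its rearmost place and still, trigger and release tab are up (within 0.05 rad) (x of bush_face in the frame of blank_end above -0.0048 m and value of joint jaw below 0.004 m and value of joint each of trigger, release below 0.05 rad and z of blank_centre in the frame of clamp above 0.064 m and angle between the x axis of blank_centre and the x axis of clamp, either way round below 0.1 rad and linear speed of pad below 0.01 m/s); the robot touches nothing.
It fails at once if the bush is squeezed with more than 35 N (contact force between pad and bush above 35 N).
It fails at once if the robot handles the blank, bush or jaw (contact force between any of the arm, the fingers and blank above 1 N or contact force between any of the arm, the fingers and jaw above 1 N).
It fails at once if a bystander is moved by more than 20 mm (distance of any of spare_blank, spare_bush, wax_tin, sanding_block, mallet, gouge, turned_bowl from where it was at the start of the episode above 0.02 m).
It also fails if it takes over 51 s, if anything falls off the work surface, if the arm or the gripper's body presses on something with over 40 N, if the wrist force passes 120 N, or if a joint passes its speed limit or range.

## Working session

There is one attempt and no reset: what is moved stays moved. The work goes in short steps, Python scripts to look and compute and a tool call to move; the robot and the scene stay as the last step left them, time stands still between calls to the robot, and variables do not carry over. Pictures are saved under pics/ and viewed, and the job is handed in when it is done.

Besides the shell and the picture viewer there is one more tool, called after "Call:" as name(argument=value, ...), one argument or row to a line, values as JSON. arm_command: Moves the arm, as the interface text tells. Its arguments: {"type":"object","properties":{"plan":{"type":"array"},"newtons":{"type":"number"}},"required":["plan"]}

```bash
ls; mkdir -p pics; python3 - <<'E'
from bench import readout, optics, robot, look_for, mark_of
import cv2, numpy as np
s=readout.read_state(); print({k:np.round(v,3).tolist() for k,v in s.items()})
for n in ("side","top"):
    p,d=optics.capture(n); cv2.imwrite(f"pics/{n}0.png",p[:,:,::-1]); np.save(f"{n}0_d.npy",d)
    c=optics.calibration(n); print(n,np.round(c["K"],1).tolist(),np.round(c["T"],3).tolist())
    for t in ("clamp","trigger_pad","release_tab","blank_centre","blank_end","bush_face"):
        print(n,t,[(np.round(r["xyz"],0).tolist(),round(r["score"],2)) for r in mark_of(t,n)[:3]])
print(readout.read_state()["t"])
E
```

```text
pics
{'t': 0.0, 'qpos': [1.133, 0.381, 1.298, -0.0, 1.464, -0.215], 'dq': [-0.002, -0.0, 0.001, 0.0, -0.002, 0.001], 'tau': [-0.001, -43.792, -22.456, 0.071, 0.035, -0.0], 'tool_pos': [121.514, 536.362, 404.172], 'tcp_rot': [[-0.001, -0.975, 0.221], [-0.001, 0.221, 0.975], [-1.0, 0.0, -0.001]], 'ft_force': [-0.334, -0.023, 0.147], 'moment': [0.014, 0.049, -0.037], 'width': 0.998}
side [[410.4, 0.0, 314.7], [0.0, 410.4, 202.3], [0.0, 0.0, 1.0]] [[0.986, -0.091, 0.142, 382.533], [-0.169, -0.504, 0.847, -748.844], [-0.005, -0.859, -0.512, 633.32], [0.0, 0.0, 0.0, 1.0]]
side clamp [([529.0, 84.0, -1.0], 0.73)]
side trigger_pad [([485.0, -84.0, 148.0], 0.94)]
side release_tab [([529.0, 80.0, 118.0], 0.66)]
side blank_centre [([310.0, 189.0, 21.0], 0.81), ([554.0, 172.0, 71.0], 0.56), ([590.0, 364.0, 24.0], 0.48)]
side blank_end [([545.0, 124.0, 71.0], 0.78), ([359.0, 190.0, 21.0], 0.62), ([596.0, 316.0, 20.0], 0.44)]
side bush_face []
top [[506.9, 0.0, 325.6], [0.0, 506.9, 202.1], [0.0, 0.0, 1.0]] [[-0.01, -0.987, 0.161, 384.386], [-1.0, 0.009, -0.008, 133.402], [0.007, -0.161, -0.987, 1244.16], [0.0, 0.0, 0.0, 1.0]]
top clamp [([532.0, 81.0, 2.0], 0.73)]
top trigger_pad [([485.0, -90.0, 151.0], 0.64), ([543.0, 128.0, 70.0], 0.25)]
top release_tab [([530.0, 78.0, 115.0], 0.74)]
top blank_centre [([591.0, 362.0, 22.0], 0.96), ([311.0, 196.0, 20.0], 0.94), ([555.0, 177.0, 72.0], 0.57)]
top blank_end [([545.0, 128.0, 70.0], 0.94), ([601.0, 318.0, 23.0], 0.71), ([360.0, 191.0, 19.0], 0.56)]
top bush_face [([700.0, 170.0, 4.0], 0.68), ([536.0, 111.0, 68.0], 0.52), ([374.0, 192.0, 21.0], 0.41)]
0.7
```

View pics/side0.png

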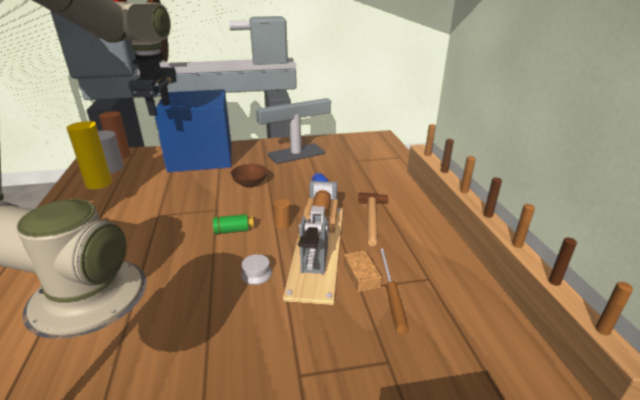

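View pics/top0.png

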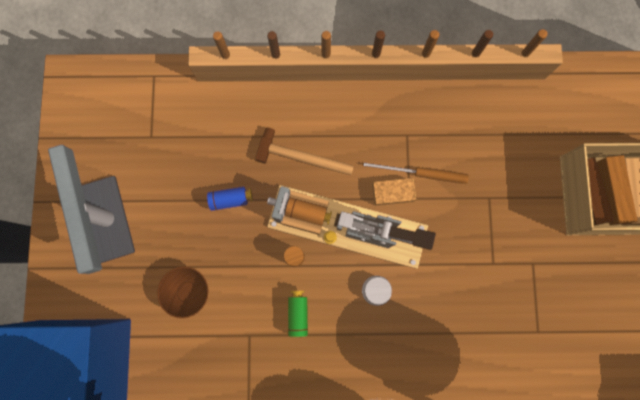

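```bash
cat > h.py <<'E'
from bench import readout, optics, robot, look_for, mark_of
import cv2, numpy as np
def cloud(n,d):
    c=optics.calibration(n);K,T=c["K"],c["T"]
    v,u=np.mgrid[:400,:640]
    P=np.stack([(u-K[0,2])/K[0,0]*d,(v-K[1,2])/K[1,1]*d,d],-1)
    return P@T[:3,:3].T+T[:3,3]
def proj(n,X):
    c=optics.calibration(n);K,T=c["K"],c["T"]
    p=K@(T[:3,:3].T@(np.asarray(X)-T[:3,3])); return p[:2]/p[2]
E
python3 - <<'E'
from h import *
p=cv2.imread("pics/top0.png"); cv2.imwrite("pics/topc0.png",cv2.resize(p[170:280,255:445],None,fx=4,fy=4,interpolation=cv2.INTER_CUBIC))
p=cv2.imread("pics/side0.png"); cv2.imwrite("pics/sidec0.png",cv2.resize(p[160:310,270:420],None,fx=4,fy=4,interpolation=cv2.INTER_CUBIC))
d=np.load("top0_d.npy"); W=cloud("top",d); p=cv2.imread("pics/top0.png")
# black pad pixels
m=(p.max(-1)<60); m[:, :390]=0; m[:,450:]=0; m[:215]=0; m[260:]=0
m&=(W[...,2]>120)
Q=W[m]; print("pad",m.sum(),Q.mean(0),Q.min(0),Q.max(0))
# base rect
b=(W[...,2]>6)&(W[...,2]<200); b[:, :262]=0; b[:,440:]=0;b[:183]=0;b[270:]=0
hsv=cv2.cvtColor(p,cv2.COLOR_BGR2HSV)
q=W[(abs(W[...,2]-12)<5)&(W[...,0]>430)&(W[...,0]<640)&(W[...,1]>-120)&(W[...,1]<280)&(hsv[...,2]>190)]
r=cv2.minAreaRect(q[:,:2].astype(np.float32)); print(r,len(q))
for n in("top","side"):
  print(n,proj(n,[482,-89,150]),proj(n,[528,78,115]))
E
```

```text
<stdin>:8: RuntimeWarning: Mean of empty slice.
  ret = um.true_divide(
Traceback (most recent call last):
ValueError: zero-size array to reduction operation minimum which has no identity
```

View pics/topc0.png

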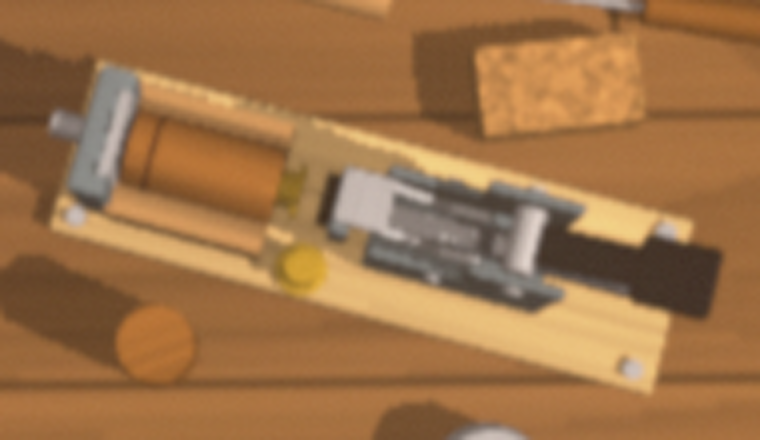

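View pics/sidec0.png

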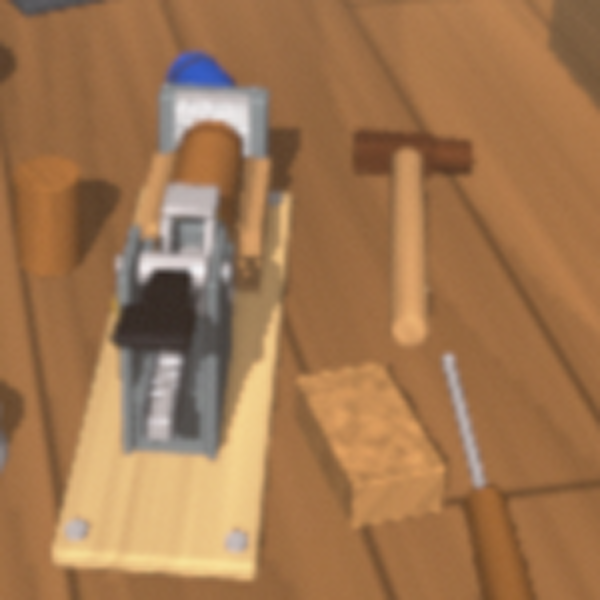

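The top crop shows the clamp. The black trigger pad is at about px (425,239) and the steel release tab at (346,221). The bush is at (328,217), with the dark-banded brown blank at (305,212). The look-alikes are the blue blank (228,198), the green blank (298,315) and the spare bush on the base (331,237). Also distinct is the standing spare blank (293,256). I choose the brown blank in the cradle.

```bash
python3 - <<'E'
from h import *
p=cv2.imread("pics/top0.png"); d=np.load("top0_d.npy"); W=cloud("top",d)
for u,v in((425,239),(420,238),(346,221),(305,212)): print(u,v,np.round(W[v,u],1),p[v,u])
m=(W[...,2]>135)&(W[...,2]<165)&(W[...,0]>440)&(W[...,0]<540)&(W[...,1]<-60)&(W[...,1]>-130)
Q=W[m]; print("pad",m.sum(),Q.mean(0),Q.min(0),Q.max(0)); print(cv2.minAreaRect(Q[:,:2].astype(np.float32)))
hsv=cv2.cvtColor(p,cv2.COLOR_BGR2HSV)
m=(abs(W[...,2]-12)<5)&(W[...,0]>430)&(W[...,0]<640)&(W[...,1]>-130)&(W[...,1]<290)
v,u=np.nonzero(m);print(len(v))
lab,L=cv2.connectedComponents(m.astype(np.uint8))
k=np.bincount(L[m]).argmax(); q=W[L==k]
print(cv2.minAreaRect(q[:,:2].astype(np.float32)),len(q))
def rayz(n,uv,z):
    c=optics.calibration(n);K,T=c["K"],c["T"]
    r=T[:3,:3]@np.linalg.inv(K)@[*uv,1]; return T[:3,3]+r*(z-T[2,3])/r[2]
f=lambda x,y:(255+x/4,170+y/4)
print("pad",rayz("top",f(682,275),150)); print("tab",rayz("top",f(365,203),115))
a=[rayz("top",f(*c),12) for c in((98,62),(52,228),(652,393),(692,220))]
print(np.round(a,1)); print("centre",np.mean(a,0))
x=(a[0]+a[1]-a[2]-a[3])/2; print("axis",np.arctan2(-x[1],-x[0]),np.arctan2(x[1],x[0]),np.linalg.norm(x))
for n in("top","side"):
  print(n,proj(n,[482,-89,150]),proj(n,[528,78,115]))
E
```

```text
425 239 [479.8 -90.  149.9] [41 51 68]
420 238 [482.2 -79.6 148.2] [41 52 68]
346 221 [524.6  78.8 117.4] [179 187 200]
305 212 [549.7 171.4  90.6] [ 55 117 184]
pad 406 [480.30006482 -84.77422645 148.73749395] [ 457.45054124 -111.96442096  137.46125973] [502.42633872 -60.66092076 159.07626997]
((481.07220458984375, -83.94181823730469), (51.12833786010742, 40.10841369628906), 75.33599090576172)
2763
((524.9142456054688, 70.85150146484375), (380.0121154785156, 110.60137176513672), 74.14599609375) 2690
pad [480.29168942 -91.1082704  150.        ]
tab [525.49596227  78.09398785 115.        ]
[[ 627.7  236.8   12. ]
 [ 524.8  264.4   12. ]
 [ 421.3  -98.3   12. ]
 [ 526.  -127.    12. ]]
centre [524.95330719  68.98114404  12.        ]
axis -1.8461403967189831 1.29545225687081 377.44983027209076
top [424.49480242 237.97132369] [346.27322971 219.64216309]
side [309.27333511 239.14693118] [317.39873158 208.71477061]
```

Call:
arm_command(
  plan=[
    [[0.5, -0.87, -0.07, 0, 0, -0.68, 1], [0.5, -0.87, -0.07, 0, 0, -0.68, 1], [0.5, -0.87, -0.07, 0, 0, -0.68, 1], [0.5, -0.87, -0.07, 0, 0, -0.68, 1], [0.5, -0.87, -0.07, 0, 0, -0.68, 1]],
  ],
  newtons=20,
)

```text
t: 1.12
tool_pos: [196.8, 404.6, 394.2]
tcp_rot: [[0.0, -0.844, 0.536], [0.0, 0.536, 0.844], [-1.0, -0.0, 0.0]]
ft_force: [0.1, 0.4, 0.6]
width: 0.647
```

Call:
arm_command(
  plan=[
    [[0.5, -0.87, -0.07, 0, 0, -0.68, 1], [0.5, -0.87, -0.07, 0, 0, -0.68, 1], [0.5, -0.87, -0.07, 0, 0, -0.68, 1], [0.5, -0.87, -0.07, 0, 0, -0.68, 1], [0.5, -0.87, -0.07, 0, 0, -0.68, 1]],
  ],
)

```text
t: 1.53
tool_pos: [271.9, 274.1, 383.8]
tcp_rot: [[0.001, -0.617, 0.787], [0.0, 0.787, 0.617], [-1.0, -0.0, 0.001]]
ft_force: [0.2, 0.5, 0.3]
width: 0.268
```

Call:
arm_command(
  plan=[
    [[0.5, -0.87, -0.07, 0, 0, -0.68, 1], [0.5, -0.87, -0.07, 0, 0, -0.68, 1], [0.5, -0.87, -0.07, 0, 0, -0.68, 1], [0.5, -0.87, -0.07, 0, 0, -0.68, 1], [0.5, -0.87, -0.07, 0, 0, -0.68, 1]],
  ],
)

```text
t: 1.95
tool_pos: [346.9, 143.5, 373.4]
tcp_rot: [[0.001, -0.319, 0.948], [0.0, 0.948, 0.319], [-1.0, -0.0, 0.001]]
ft_force: [0.0, 1.0, -0.4]
width: 0.006
```

Call:
arm_command(
  plan=[
    [[0.5, -0.87, -0.07, 0, 0, -0.68, 1], [0.5, -0.87, -0.07, 0, 0, -0.68, 1], [0.5, -0.87, -0.07, 0, 0, -0.68, 1], [0.5, -0.87, -0.07, 0, 0, -0.68, 1], [0.5, -0.87, -0.07, 0, 0, -0.68, 1]],
  ],
)

```text
t: 2.37
tool_pos: [422.0, 12.9, 362.8]
tcp_rot: [[0.0, 0.016, 1.0], [-0.0, 1.0, -0.016], [-1.0, -0.0, 0.0]]
ft_force: [0.2, -0.1, 0.5]
width: 0.009
```

Call:
arm_command(
  plan=[
    [[0.48, -0.85, -0.1, 0, 0, -0.65, 1], [0.48, -0.85, -0.1, 0, 0, -0.65, 1], [0.48, -0.85, -0.1, 0, 0, -0.65, 1], [0.48, -0.85, -0.1, 0, 0, -0.65, 1], [0, 0, 0, 0, 0, 0, 1]],
  ],
)

```text
t: 2.78
tool_pos: [480.9, -91.2, 350.1]
tcp_rot: [[0.001, 0.275, 0.962], [-0.001, 0.962, -0.275], [-1.0, -0.001, 0.001]]
ft_force: [-0.9, 0.7, -0.4]
width: 0.004
```

```bash
python3 - <<'E'
from h import *
s=readout.read_state(); print({k:np.round(s[k],3).tolist() for k in("t","tool_pos","tcp_rot","ft_force")})
o=[]
for n in ("side","top"):
    p,d=optics.capture(n); np.save(n+"1_d.npy",d); W=cloud(n,d)
    tp=s["tool_pos"]+166*s["tcp_rot"][:,0] if True else 0
    q=proj(n,tp); r=proj(n,[480,-89,150]); print(n,q,r)
    u,v=map(int,r); c=p[max(v-75,0):v+75,u-75:u+75,::-1].copy()
    o.append(cv2.resize(c,(400,400),interpolation=cv2.INTER_CUBIC))
cv2.imwrite("pics/a1.png",np.hstack(o))
W=cloud("top",np.load("top0_d.npy")); e=np.array([.272,.962,0]);n_=np.array([-.962,.272,0]);O=np.array([527,84,0])
x=(W-O)@e; y=(W-O)@n_
for a in range(-210,130,6):
    m=(x>a)&(x<a+6)&(abs(y)<12); 
    if m.any(): print(a,np.round(np.percentile(W[m][:,2],[5,50,98]),0),end=';')
E
```

```text
{'t': 2.783, 'tool_pos': [480.915, -91.238, 350.069], 'tcp_rot': [[0.001, 0.275, 0.962], [-0.001, 0.962, -0.275], [-1.0, -0.001, 0.001]], 'ft_force': [-0.869, 0.664, -0.396]}
side [308.76944445 225.72048863] [308.28518699 239.25047389]
top [428.89368181 236.94483427] [424.5331621  238.89386836]
-210 [-3. -1.  3.];-204 [  9.  13. 151.];-198 [  8. 153. 157.];-192 [ 10. 152. 156.];-186 [ 10. 151. 155.];-180 [  9. 149. 153.];-174 [ 10. 147. 152.];-168 [ 10. 146. 150.];-162 [ 10. 143. 149.];-156 [ 11. 141. 146.];-150 [ 10. 140. 145.];-144 [ 11. 138. 143.];-138 [ 11. 138. 141.];-132 [ 11. 135. 139.];-126 [ 81. 134. 138.];-120 [ 53. 132. 139.];-114 [ 74. 131. 138.];-108 [125. 130. 134.];-102 [126. 131. 135.];-96 [102. 132. 138.];-90 [ 61.  81. 132.];-84 [56. 83. 94.];-78 [77. 85. 94.];-72 [73. 81. 85.];-66 [74. 80. 85.];-60 [71. 78. 86.];-54 [55. 78. 86.];-48 [60. 76. 92.];-42 [56. 77. 95.];-36 [ 54.  77. 103.];-30 [ 56.  78. 103.];-24 [ 57.  79. 116.];-18 [ 20. 114. 119.];-12 [ 11. 114. 118.];-6 [ 11. 114. 120.];0 [113. 115. 119.];6 [ 86. 114. 119.];12 [13. 84. 89.];18 [ 9. 13. 86.];24 [10. 12. 16.];30 [ 9. 80. 88.];36 [11. 78. 84.];42 [10. 80. 94.];48 [87. 91. 95.];54 [87. 92. 96.];60 [88. 92. 96.];66 [88. 91. 97.];72 [87. 91. 95.];78 [89. 91. 97.];84 [85. 92. 96.];90 [89. 91. 95.];96 [88. 91. 94.];102 [88. 91. 97.];108 [87. 91. 96.];114 [88. 92. 97.];120 [87. 92. 97.];126 [87. 92. 96.];
```

View pics/a1.png

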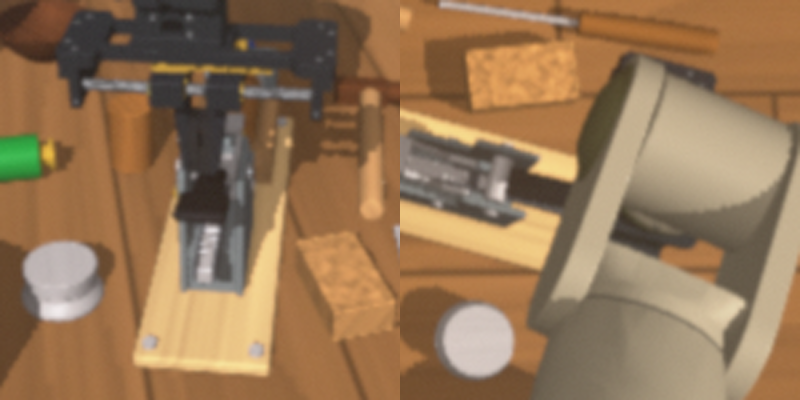

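Call:
arm_command(
  plan=[
    [[0.0, 0.07, -0.5, 0, 0, 0, 1], [0, 0, -0.3, 0, 0, 0, 1], [0, 0, -0.2, 0, 0, 0, 1], [0, 0, -0.1, 0, 0, 0, 1], [0, 0, -0.1, 0, 0, 0, 1]],
  ],
)

```text
t: 3.3
tool_pos: [479.0, -85.1, 314.8]
tcp_rot: [[-0.0, 0.268, 0.963], [-0.0, 0.963, -0.268], [-1.0, -0.0, -0.0]]
ft_force: [-0.4, -0.9, 3.7]
width: 0.008
```

Call:
arm_command(
  plan=[
    [[0, 0, -0.1, 0, 0, 0, 1], [0, 0, -0.1, 0, 0, 0, 1], [0, 0, -0.1, 0, 0, 0, 1]],
  ],
)

```text
t: 3.55
tool_pos: [479.2, -85.6, 305.9]
tcp_rot: [[0.001, 0.269, 0.963], [-0.001, 0.963, -0.269], [-1.0, -0.0, 0.001]]
ft_force: [-0.7, -1.1, 3.0]
width: 0.011
```

Call:
arm_command(
  plan=[
    [[0, 0, -0.17, 0, 0, 0, 1], [0, 0, -0.17, 0, 0, 0, 1], [0, 0, -0.17, 0, 0, 0, 1]],
  ],
)

```text
t: 3.8
tool_pos: [479.2, -85.8, 290.5]
tcp_rot: [[0.001, 0.269, 0.963], [-0.001, 0.963, -0.269], [-1.0, -0.001, 0.001]]
ft_force: [-2.6, -3.6, 9.1]
width: 0.005
```

Call:
arm_command(
  plan=[
    [[0, 0, -0.15, 0, 0, 0, 1], [0, 0, -0.12, 0, 0, 0, 1], [0, 0, 0, 0, 0, 0, 1]],
  ],
)

```text
t: 4.05
tool_pos: [479.3, -85.6, 281.8]
tcp_rot: [[0.001, 0.269, 0.963], [0.0, 0.963, -0.269], [-1.0, 0.0, 0.001]]
ft_force: [1.6, -1.5, 3.8]
width: 0.001
```

Call:
arm_command(
  plan=[
    [[0, 0, -0.07, 0, 0, 0, 1], [0, 0, -0.07, 0, 0, 0, 1]],
  ],
)

```text
t: 4.22
tool_pos: [479.3, -85.4, 278.3]
tcp_rot: [[0.001, 0.269, 0.963], [0.0, 0.963, -0.269], [-1.0, 0.001, 0.001]]
ft_force: [0.8, 2.1, 7.9]
width: 0.005
```

Call:
arm_command(
  plan=[
    [[0, 0, -0.05, 0, 0, 0, 1], [0, 0, 0, 0, 0, 0, 1]],
  ],
)

```text
t: 4.38
tool_pos: [479.4, -85.2, 277.0]
tcp_rot: [[0.002, 0.269, 0.963], [0.001, 0.963, -0.269], [-1.0, 0.001, 0.001]]
ft_force: [1.0, 1.7, 8.3]
width: 0.007
```

Call:
arm_command(
  plan=[
    [[0, 0, -0.05, 0, 0, 0, 1], [0, 0, 0, 0, 0, 0, 1]],
  ],
)

```text
t: 4.55
tool_pos: [479.3, -85.1, 276.6]
tcp_rot: [[0.003, 0.269, 0.963], [0.0, 0.963, -0.269], [-1.0, 0.001, 0.002]]
ft_force: [-2.6, 2.7, 20.2]
width: 0.003
```

Call:
arm_command(
  plan=[
    [[0, 0, -0.05, 0, 0, 0, 1], [0, 0, 0, 0, 0, 0, 1]],
  ],
)

```text
t: 4.72
tool_pos: [479.2, -85.0, 276.2]
tcp_rot: [[0.004, 0.268, 0.963], [-0.0, 0.963, -0.268], [-1.0, 0.001, 0.003]]
ft_force: [-5.9, 5.5, 31.0]
width: 0.004
```

Call:
arm_command(
  plan=[
    [[0, 0, 0.9, 0, 0, 0, 1], [0, 0, 0.85, 0, 0, 0, 1], [0, 0, 0, 0, 0, 0, 1]],
  ],
)

```text
t: 4.97
tool_pos: [479.5, -85.5, 329.6]
tcp_rot: [[0.006, 0.268, 0.963], [-0.002, 0.963, -0.268], [-1.0, -0.001, 0.006]]
ft_force: [0.2, 0.1, 0.7]
width: 0.007
```

```bash
cat > look.py <<'E'
import sys
from h import *
s=readout.read_state(); print(round(s["t"],2),np.round(s["tool_pos"],1),np.round(s["ft_force"],1),np.round(s["qpos"],2))
p,d=optics.capture("top"); a=p[185:250,275:375,::-1]
p2,_=optics.capture("side"); b=p2[170:270,270:370,::-1]
cv2.imwrite(sys.argv[1],np.hstack([cv2.resize(a,(500,325),interpolation=cv2.INTER_CUBIC),cv2.resize(b,(325,325),interpolation=cv2.INTER_CUBIC)[:, :300]]))
E
python3 look.py pics/b1.png
```

```text
4.97 [479.5 -85.5 329.6] [0.2 0.1 0.7] [-0.42  0.34  1.59  0.    1.2  -0.15]
```

View pics/b1.png

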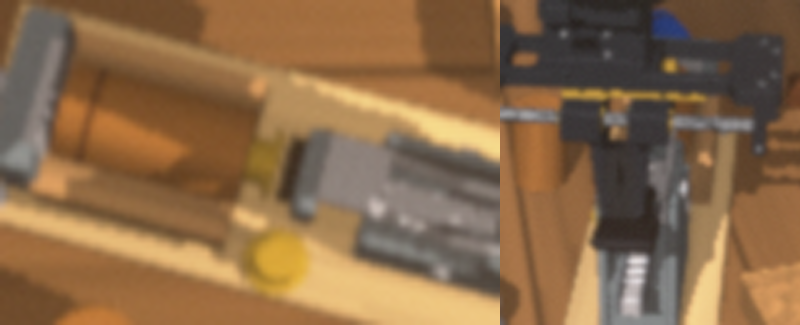

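Call:
arm_command(
  plan=[
    [[0, 0, -0.45, 0, 0, 0, 1], [0, 0, -0.3, 0, 0, 0, 1], [0, 0, -0.2, 0, 0, 0, 1]],
  ],
)

```text
t: 5.32
tool_pos: [478.9, -85.6, 295.9]
tcp_rot: [[-0.002, 0.269, 0.963], [0.0, 0.963, -0.269], [-1.0, -0.0, -0.002]]
ft_force: [-1.1, -2.3, 4.8]
width: 0.004
```

Call:
arm_command(
  plan=[
    [[0, 0, -0.07, 0, 0, 0, 1], [0, 0, -0.07, 0, 0, 0, 1]],
  ],
)

```text
t: 5.48
tool_pos: [478.9, -85.7, 292.9]
tcp_rot: [[-0.002, 0.269, 0.963], [0.0, 0.963, -0.269], [-1.0, -0.001, -0.002]]
ft_force: [-4.0, -3.3, 8.5]
width: 0.005
```

Call:
arm_command(
  plan=[
    [[0, 0, -0.07, 0, 0, 0, 1], [0, 0, -0.06, 0, 0, 0, 1]],
  ],
)

```text
t: 5.65
tool_pos: [478.8, -85.7, 289.4]
tcp_rot: [[-0.002, 0.269, 0.963], [-0.0, 0.963, -0.269], [-1.0, -0.001, -0.002]]
ft_force: [-4.0, -3.0, 10.3]
width: 0.007
```

Call:
arm_command(
  plan=[
    [[0, 0, -0.06, 0, 0, 0, 1], [0, 0, 0, 0, 0, 0, 1]],
  ],
)

```text
t: 5.82
tool_pos: [478.8, -85.7, 287.4]
tcp_rot: [[-0.002, 0.269, 0.963], [-0.0, 0.963, -0.269], [-1.0, -0.0, -0.002]]
ft_force: [-3.7, -3.2, 7.0]
width: 0.005
```

Call:
arm_command(
  plan=[
    [[0, 0, -0.06, 0, 0, 0, 1], [0, 0, 0, 0, 0, 0, 1]],
  ],
)

```text
t: 5.98
tool_pos: [478.9, -85.6, 285.7]
tcp_rot: [[-0.002, 0.269, 0.963], [0.0, 0.963, -0.269], [-1.0, -0.0, -0.002]]
ft_force: [-3.8, -2.1, 7.1]
width: 0.006
```

Call:
arm_command(
  plan=[
    [[0, 0, -0.07, 0, 0, 0, 1], [0, 0, -0.07, 0, 0, 0, 1]],
  ],
)

```text
t: 6.15
tool_pos: [478.8, -85.5, 281.9]
tcp_rot: [[-0.001, 0.269, 0.963], [0.0, 0.963, -0.269], [-1.0, 0.0, -0.001]]
ft_force: [-3.6, 0.2, 11.8]
width: 0.003
```

Call:
arm_command(
  plan=[
    [[0, 0, -0.06, 0, 0, 0, 1], [0, 0, 0, 0, 0, 0, 1]],
  ],
)

```text
t: 6.32
tool_pos: [478.9, -85.3, 279.9]
tcp_rot: [[-0.001, 0.269, 0.963], [0.001, 0.963, -0.269], [-1.0, 0.001, -0.001]]
ft_force: [-3.8, -0.0, 10.8]
width: 0.008
```

Call:
arm_command(
  plan=[
    [[0, 0, -0.05, 0, 0, 0, 1], [0, 0, 0, 0, 0, 0, 1]],
  ],
)

```text
t: 6.48
tool_pos: [478.9, -85.2, 278.5]
tcp_rot: [[-0.001, 0.269, 0.963], [0.001, 0.963, -0.269], [-1.0, 0.001, -0.001]]
ft_force: [-3.0, 1.5, 10.9]
width: 0.006
```

Call:
arm_command(
  plan=[
    [[0, 0, -0.05, 0, 0, 0, 1], [0, 0, 0, 0, 0, 0, 1]],
  ],
)

```text
t: 6.65
tool_pos: [478.9, -85.1, 277.1]
tcp_rot: [[-0.001, 0.269, 0.963], [0.001, 0.963, -0.269], [-1.0, 0.001, -0.001]]
ft_force: [-3.4, 2.8, 12.0]
width: 0.002
```

Call:
arm_command(
  plan=[
    [[0, 0, -0.04, 0, 0, 0, 1], [0, 0, 0, 0, 0, 0, 1]],
  ],
)

```text
t: 6.82
tool_pos: [478.9, -85.0, 276.7]
tcp_rot: [[-0.0, 0.269, 0.963], [0.001, 0.963, -0.269], [-1.0, 0.001, -0.0]]
ft_force: [-5.9, 3.9, 19.5]
width: 0.009
```

Call:
arm_command(
  plan=[
    [[0, 0, 0.9, 0, 0, 0, 1], [0, 0, 0.85, 0, 0, 0, 1], [0, 0, 0, 0, 0, 0, 1]],
  ],
)

```text
t: 7.07
tool_pos: [479.6, -85.5, 331.5]
tcp_rot: [[0.005, 0.269, 0.963], [-0.002, 0.963, -0.269], [-1.0, -0.0, 0.005]]
ft_force: [0.0, -1.1, 1.0]
width: 0.005
```

```bash
python3 look.py pics/b2.png
```

```text
7.07 [479.6 -85.5 331.5] [ 0.  -1.1  1. ] [-0.42  0.34  1.59  0.    1.2  -0.15]
```

View pics/b2.png

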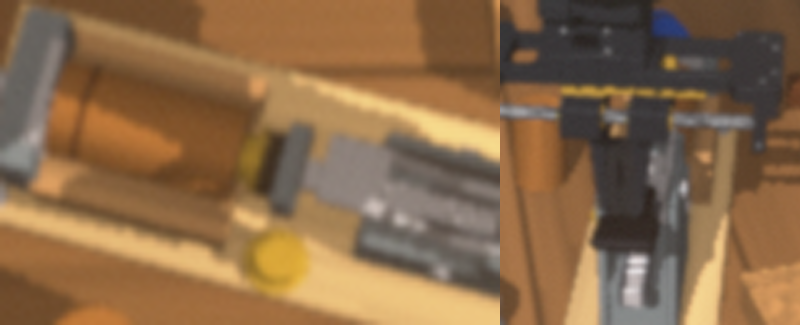

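The jaw has gained a second tooth and its pad now touches the bush, with the bush face at about crop (262,160). The flange still stands a little proud. I'm starting the third stroke with small steps.

Call:
arm_command(
  plan=[
    [[0, 0, -0.45, 0, 0, 0, 1], [0, 0, -0.3, 0, 0, 0, 1], [0, 0, -0.2, 0, 0, 0, 1]],
  ],
)

```text
t: 7.42
tool_pos: [478.9, -85.6, 297.9]
tcp_rot: [[-0.003, 0.269, 0.963], [0.001, 0.963, -0.269], [-1.0, 0.0, -0.003]]
ft_force: [-2.3, -3.4, 6.0]
width: 0.005
```

Call:
arm_command(
  plan=[
    [[0, 0, -0.06, 0, 0, 0, 1], [0, 0, 0, 0, 0, 0, 1]],
  ],
)

```text
t: 7.58
tool_pos: [478.9, -85.6, 297.2]
tcp_rot: [[-0.003, 0.269, 0.963], [0.001, 0.963, -0.269], [-1.0, -0.0, -0.003]]
ft_force: [-3.6, -2.2, 4.6]
width: 0.004
```

Call:
arm_command(
  plan=[
    [[0, 0, -0.06, 0, 0, 0, 1], [0, 0, 0, 0, 0, 0, 1]],
  ],
)

```text
t: 7.75
tool_pos: [478.9, -85.5, 296.1]
tcp_rot: [[-0.001, 0.269, 0.963], [0.0, 0.963, -0.269], [-1.0, -0.0, -0.001]]
ft_force: [-3.9, -1.7, 5.8]
width: 0.005
```

Call:
arm_command(
  plan=[
    [[0, 0, -0.06, 0, 0, 0, 1], [0, 0, 0, 0, 0, 0, 1]],
  ],
)

```text
t: 7.92
tool_pos: [478.9, -85.5, 294.7]
tcp_rot: [[-0.0, 0.269, 0.963], [-0.0, 0.963, -0.269], [-1.0, -0.0, -0.0]]
ft_force: [-4.1, -1.8, 7.9]
width: 0.004
```

Call:
arm_command(
  plan=[
    [[0, 0, -0.06, 0, 0, 0, 1], [0, 0, 0, 0, 0, 0, 1]],
  ],
)

```text
t: 8.08
tool_pos: [478.9, -85.5, 293.2]
tcp_rot: [[-0.0, 0.269, 0.963], [-0.0, 0.963, -0.269], [-1.0, -0.0, 0.0]]
ft_force: [-5.6, -0.7, 10.1]
width: 0.004
```

Call:
arm_command(
  plan=[
    [[0, 0, -0.06, 0, 0, 0, 1], [0, 0, 0, 0, 0, 0, 1]],
  ],
)

```text
t: 8.25
tool_pos: [478.9, -85.5, 291.5]
tcp_rot: [[0.0, 0.268, 0.963], [-0.001, 0.963, -0.268], [-1.0, -0.001, 0.0]]
ft_force: [-5.7, -1.7, 12.1]
width: 0.007
```

Call:
arm_command(
  plan=[
    [[0, 0, -0.05, 0, 0, 0, 1], [0, 0, 0, 0, 0, 0, 1]],
  ],
)

```text
t: 8.42
tool_pos: [478.9, -85.5, 290.1]
tcp_rot: [[0.0, 0.268, 0.963], [-0.001, 0.963, -0.268], [-1.0, -0.001, 0.0]]
ft_force: [-6.0, -2.5, 10.7]
width: 0.005
```

Call:
arm_command(
  plan=[
    [[0, 0, -0.04, 0, 0, 0, 1], [0, 0, 0, 0, 0, 0, 1]],
  ],
)

```text
t: 8.58
tool_pos: [478.9, -85.5, 289.0]
tcp_rot: [[0.0, 0.268, 0.963], [-0.001, 0.963, -0.268], [-1.0, -0.001, 0.0]]
ft_force: [-4.8, -1.4, 11.4]
width: 0.006
```

Call:
arm_command(
  plan=[
    [[0, 0, -0.05, 0, 0, 0, 1], [0, 0, 0, 0, 0, 0, 1]],
  ],
)

```text
t: 8.75
tool_pos: [478.9, -85.5, 287.4]
tcp_rot: [[0.0, 0.269, 0.963], [-0.001, 0.963, -0.269], [-1.0, -0.0, 0.0]]
ft_force: [-4.7, -2.3, 10.4]
width: 0.001
```

Call:
arm_command(
  plan=[
    [[0, 0, -0.05, 0, 0, 0, 1], [0, 0, 0, 0, 0, 0, 1]],
  ],
)

```text
t: 8.92
tool_pos: [478.9, -85.5, 285.8]
tcp_rot: [[0.0, 0.269, 0.963], [-0.0, 0.963, -0.269], [-1.0, -0.0, 0.0]]
ft_force: [-4.3, -1.4, 10.1]
width: 0.006
```

Call:
arm_command(
  plan=[
    [[0, 0, -0.04, 0, 0, 0, 1], [0, 0, 0, 0, 0, 0, 1]],
  ],
)

```text
t: 9.08
tool_pos: [478.9, -85.4, 284.7]
tcp_rot: [[0.0, 0.269, 0.963], [-0.0, 0.963, -0.269], [-1.0, -0.0, 0.0]]
ft_force: [-5.3, -1.5, 11.1]
width: 0.002
```

Call:
arm_command(
  plan=[
    [[0, 0, -0.05, 0, 0, 0, 1], [0, 0, 0, 0, 0, 0, 1]],
  ],
)

```text
t: 9.25
tool_pos: [478.9, -85.4, 283.3]
tcp_rot: [[0.0, 0.269, 0.963], [-0.0, 0.963, -0.269], [-1.0, -0.0, 0.001]]
ft_force: [-5.4, -1.4, 13.4]
width: 0.005
```

Call:
arm_command(
  plan=[
    [[0, 0, -0.04, 0, 0, 0, 1], [0, 0, 0, 0, 0, 0, 1]],
  ],
)

```text
t: 9.42
tool_pos: [479.0, -85.3, 282.4]
tcp_rot: [[0.001, 0.268, 0.963], [-0.0, 0.963, -0.268], [-1.0, 0.0, 0.001]]
ft_force: [-6.8, -0.4, 16.4]
width: 0.008
```

Call:
arm_command(
  plan=[
    [[0, 0, -0.04, 0, 0, 0, 1], [0, 0, 0, 0, 0, 0, 1]],
  ],
)

```text
t: 9.58
tool_pos: [478.9, -85.3, 281.4]
tcp_rot: [[0.001, 0.269, 0.963], [-0.0, 0.963, -0.269], [-1.0, 0.0, 0.001]]
ft_force: [-6.7, 1.5, 19.3]
width: 0.005
```

The trigger went firm part-way, at 13.4, 16.4 and then 19.3 N, still 5 mm above the hard stop. I'm stopping here, holding briefly and letting it up.

Call:
arm_command(
  plan=[
    [[0, 0, 0, 0, 0, 0, 1]],
  ],
)

```text
t: 9.67
tool_pos: [478.9, -85.3, 281.5]
tcp_rot: [[0.001, 0.268, 0.963], [-0.0, 0.963, -0.268], [-1.0, 0.0, 0.001]]
ft_force: [-6.6, 0.8, 18.8]
width: 0.007
```

Call:
arm_command(
  plan=[
    [[0, 0, 0.8, 0, 0, 0, 1], [0, 0, 0.9, 0, 0, 0, 1], [0, 0, 0, 0, 0, 0, 1]],
  ],
)

```text
t: 9.92
tool_pos: [479.7, -85.5, 335.0]
tcp_rot: [[0.007, 0.268, 0.963], [-0.002, 0.963, -0.268], [-1.0, -0.0, 0.007]]
ft_force: [0.0, 0.3, 1.0]
width: 0.003
```

```bash
python3 look.py pics/b3.png
```

```text
9.92 [479.7 -85.5 335. ] [0.  0.3 1. ] [-0.42  0.34  1.58  0.    1.21 -0.15]
```

View pics/b3.png

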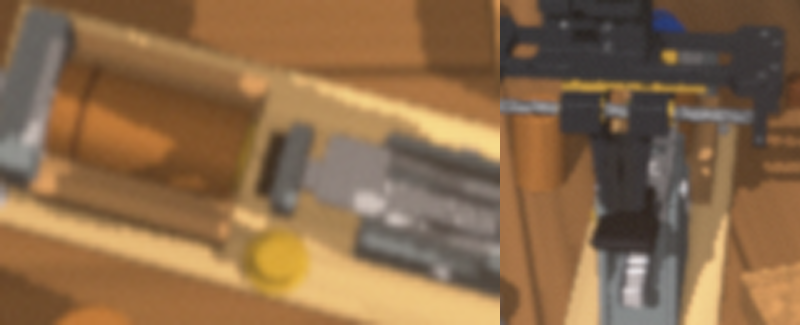

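Call:
arm_command(
  plan=[
    [[0.25, 0.9, 0.3, 0, 0, 0, 1], [0.25, 0.9, 0.1, 0, 0, 0, 1], [0.25, 0.9, 0, 0, 0, 0, 1], [0.25, 0.9, 0, 0, 0, 0, 1], [0.25, 0.9, 0, 0, 0, 0, 1]],
  ],
)

```text
t: 10.43
tool_pos: [516.7, 50.9, 341.6]
tcp_rot: [[-0.002, 0.269, 0.963], [0.001, 0.963, -0.269], [-1.0, 0.0, -0.002]]
ft_force: [0.2, -0.5, 0.4]
width: 0.006
```

Call:
arm_command(
  plan=[
    [[0.25, 0.9, 0, 0, 0, 0, 1], [0, 0, 0, 0, 0, 0, 1]],
  ],
)

```text
t: 10.6
tool_pos: [524.5, 80.1, 341.5]
tcp_rot: [[-0.002, 0.265, 0.964], [0.002, 0.964, -0.265], [-1.0, 0.001, -0.002]]
ft_force: [-0.1, 1.4, 0.1]
width: 0.0
```

```bash
python3 - <<'E'
from h import *
s=readout.read_state(); print(s["t"],np.round(s["tool_pos"],1))
o=[]
for n in ("side","top"):
    p,d=optics.capture(n)
    q=proj(n,s["tool_pos"]+166*s["tcp_rot"][:,0]); r=proj(n,[525.5,78.5,115]); print(n,q,r)
    u,v=map(int,r); c=p[v-70:v+70,u-70:u+70,::-1].copy()
    o.append(cv2.resize(c,(400,400),interpolation=cv2.INTER_CUBIC))
    print([(t,[(np.round(r["xyz"],0).tolist(),round(r["score"],2)) for r in mark_of(t,n)[:2]]) for t in("release_tab","trigger_pad")])
cv2.imwrite("pics/c1.png",np.hstack(o))
E
```

```text
10.6 [524.5  80.1 341.5]
side [315.55048988 186.27683047] [316.3384104  208.70384404]
[('release_tab', [([530.0, 82.0, 118.0], 0.53)]), ('trigger_pad', [([484.0, -86.0, 147.0], 0.89), ([524.0, 85.0, -0.0], 0.49)])]
top [346.53434591 217.84868216] [346.06912192 220.7498856 ]
[('release_tab', []), ('trigger_pad', [([485.0, -86.0, 149.0], 0.86)])]
```

View pics/c1.png

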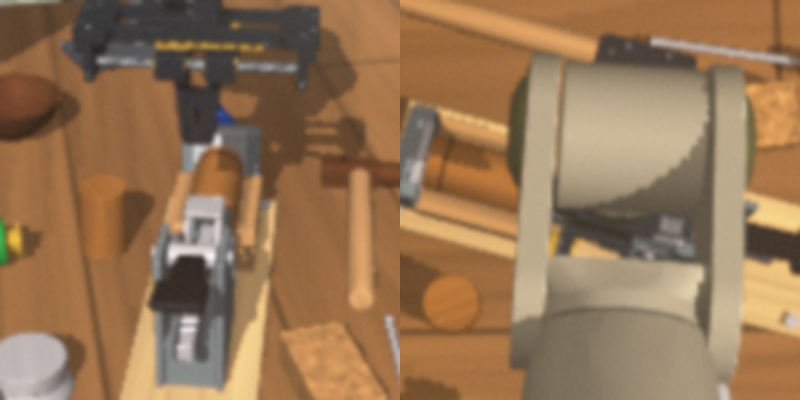

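Call:
arm_command(
  plan=[
    [[0, 0, -0.8, 0, 0, 0, 1], [0, 0, -0.6, 0, 0, 0, 1], [0, 0, -0.3, 0, 0, 0, 1], [0, 0, 0, 0, 0, 0, 1]],
  ],
)

```text
t: 11.23
tool_pos: [523.9, 75.8, 290.3]
tcp_rot: [[-0.004, 0.27, 0.963], [0.0, 0.963, -0.27], [-1.0, -0.001, -0.004]]
ft_force: [0.6, -0.6, 0.1]
width: 0.006
```

Call:
arm_command(
  plan=[
    [[0, 0, -0.15, 0, 0, 0, 1], [0, 0, -0.1, 0, 0, 0, 1], [0, 0, -0.1, 0, 0, 0, 1]],
  ],
)

```text
t: 11.48
tool_pos: [524.3, 76.4, 281.9]
tcp_rot: [[0.001, 0.269, 0.963], [-0.0, 0.963, -0.269], [-1.0, 0.0, 0.001]]
ft_force: [-0.7, -0.5, -0.1]
width: 0.007
```

Call:
arm_command(
  plan=[
    [[0, 0, -0.1, 0, 0, 0, 1], [0, 0, -0.1, 0, 0, 0, 1]],
  ],
)

```text
t: 11.65
tool_pos: [524.5, 77.0, 276.5]
tcp_rot: [[0.003, 0.269, 0.963], [0.001, 0.963, -0.269], [-1.0, 0.002, 0.003]]
ft_force: [1.4, 3.9, 4.7]
width: 0.006
```

Call:
arm_command(
  plan=[
    [[0, 0, -0.08, 0, 0, 0, 1], [0, 0, -0.08, 0, 0, 0, 1]],
  ],
)

```text
t: 11.82
tool_pos: [524.4, 76.8, 271.2]
tcp_rot: [[0.002, 0.269, 0.963], [0.0, 0.963, -0.269], [-1.0, 0.001, 0.002]]
ft_force: [0.3, 3.0, 3.2]
width: 0.005
```

```bash
cat > look2.py <<'E'
import sys
from h import *
p,d=optics.capture("side"); np.save("side_d.npy",d)
cv2.imwrite(sys.argv[1],cv2.resize(p[160:280,260:380,::-1],(600,600),interpolation=cv2.INTER_CUBIC))
E
python3 look2.py pics/c2.png
```

```text
(no output)
```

View pics/c2.png

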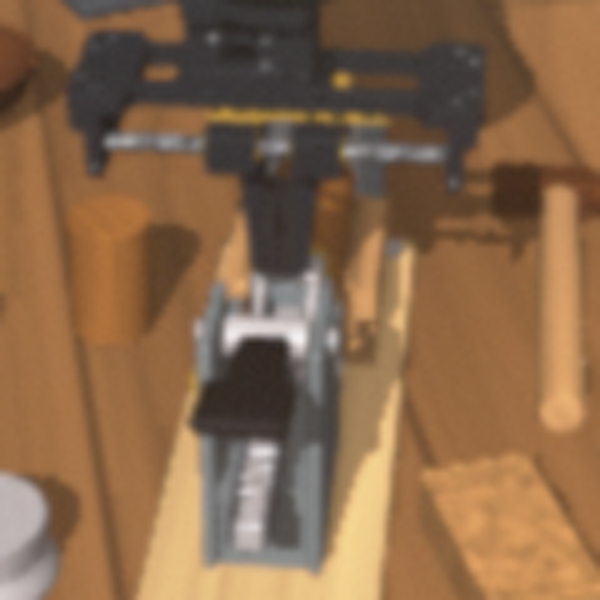

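Call:
arm_command(
  plan=[
    [[0, 0, -0.04, 0, 0, 0, 1], [0, 0, 0, 0, 0, 0, 1]],
  ],
)

```text
t: 12.03
tool_pos: [524.4, 76.8, 270.6]
tcp_rot: [[0.003, 0.269, 0.963], [0.001, 0.963, -0.269], [-1.0, 0.001, 0.002]]
ft_force: [-0.8, 5.2, 12.1]
width: 0.005
```

Call:
arm_command(
  plan=[
    [[0, 0, -0.03, 0, 0, 0, 1], [0, 0, 0, 0, 0, 0, 1]],
  ],
)

```text
t: 12.2
tool_pos: [524.4, 76.9, 270.3]
tcp_rot: [[0.003, 0.269, 0.963], [0.001, 0.963, -0.269], [-1.0, 0.002, 0.003]]
ft_force: [-1.6, 5.4, 15.8]
width: 0.003
```

The tab is on its stop: force climbs to 15.8 N with almost no travel. I'm lifting off and moving away to check.

Call:
arm_command(
  plan=[
    [[0, 0, 0.7, 0, 0, 0, 1], [0, 0, 0.9, 0, 0, 0, 1], [0, 0, 0.9, 0, 0, 0, 1], [-0.3, -0.9, 0.5, 0, 0, 0, 1], [-0.3, -0.9, 0.3, 0, 0, 0, 1]],
  ],
)

```text
t: 12.62
tool_pos: [505.8, 22.4, 369.2]
tcp_rot: [[0.002, 0.266, 0.964], [-0.001, 0.964, -0.266], [-1.0, -0.0, 0.002]]
ft_force: [-0.6, 0.2, -0.1]
width: 0.008
```

Call:
arm_command(
  plan=[
    [[-0.3, -0.9, 0.3, 0, 0, 0, 1], [-0.3, -0.9, 0, 0, 0, 0, 1], [-0.3, -0.9, 0, 0, 0, 0, 1], [-0.3, -0.9, 0, 0, 0, 0, 1], [-0.3, -0.9, 0, 0, 0, 0, 1]],
  ],
)

```text
t: 13.03
tool_pos: [460.3, -113.8, 376.3]
tcp_rot: [[-0.001, 0.269, 0.963], [-0.0, 0.963, -0.269], [-1.0, -0.001, -0.001]]
ft_force: [1.1, -1.1, -0.2]
width: 0.008
```

Call:
arm_command(
  plan=[
    [[-0.3, -0.9, 0, 0, 0, 0, 1], [-0.3, -0.9, 0, 0, 0, 0, 1], [-0.3, -0.9, 0, 0, 0, 0, 1], [0, -0.5, 0, 0, 0, 0, 1], [0, 0, 0, 0, 0, 0, 1]],
  ],
)

```text
t: 13.45
tool_pos: [433.6, -211.1, 376.2]
tcp_rot: [[-0.001, 0.272, 0.962], [-0.001, 0.962, -0.272], [-1.0, -0.001, -0.001]]
ft_force: [-0.4, -0.1, 0.1]
width: 0.004
```

```bash
python3 - <<'E'
from h import *
s=readout.read_state(); print(s["t"],np.round(s["tool_pos"],1),np.round(s["ft_force"],1))
o=[]
for n,(u,v) in (("side",(315,225)),("top",(345,218))):
    p,d=optics.capture(n); np.save(n+"9_d.npy",d)
    c=p[v-50:v+50,u-65:u+65,::-1].copy()
    o.append(cv2.resize(c,(400,308),interpolation=cv2.INTER_CUBIC))
    print([(t,[(np.round(r["xyz"],0).tolist(),round(r["score"],2)) for r in mark_of(t,n)[:3]]) for t in("release_tab","trigger_pad","blank_end","blank_centre","bush_face")])
cv2.imwrite("pics/d1.png",np.hstack(o))
cv2.imwrite("pics/d1t.png",p[:,:,::-1])
cv2.imwrite("pics/d1c.png",cv2.resize(p[170:280,255:445,::-1],None,fx=4,fy=4,interpolation=cv2.INTER_CUBIC))
E
```

```text
13.45 [ 433.6 -211.1  376.2] [-0.4 -0.1  0.1]
[('release_tab', [([529.0, 76.0, 118.0], 0.61)]), ('trigger_pad', [([483.0, -83.0, 150.0], 0.64)]), ('blank_end', [([359.0, 193.0, 21.0], 0.88), ([546.0, 127.0, 70.0], 0.73), ([596.0, 317.0, 21.0], 0.6)]), ('blank_centre', [([558.0, 177.0, 72.0], 0.72), ([592.0, 365.0, 21.0], 0.62), ([312.0, 192.0, 22.0], 0.57)]), ('bush_face', [([371.0, 192.0, 23.0], 0.4)])]
[('release_tab', [([528.0, 78.0, 116.0], 0.79)]), ('trigger_pad', [([483.0, -87.0, 152.0], 0.93), ([611.0, -43.0, -4.0], 0.38), ([371.0, 458.0, -0.0], 0.23)]), ('blank_end', [([357.0, 193.0, 22.0], 0.74), ([599.0, 322.0, 21.0], 0.67), ([542.0, 130.0, 68.0], 0.55)]), ('blank_centre', [([554.0, 179.0, 71.0], 0.93), ([591.0, 360.0, 23.0], 0.91), ([315.0, 197.0, 22.0], 0.72)]), ('bush_face', [([604.0, 305.0, 26.0], 0.65), ([374.0, 193.0, 24.0], 0.56), ([541.0, 126.0, 68.0], 0.35)])]
```

View pics/d1.png

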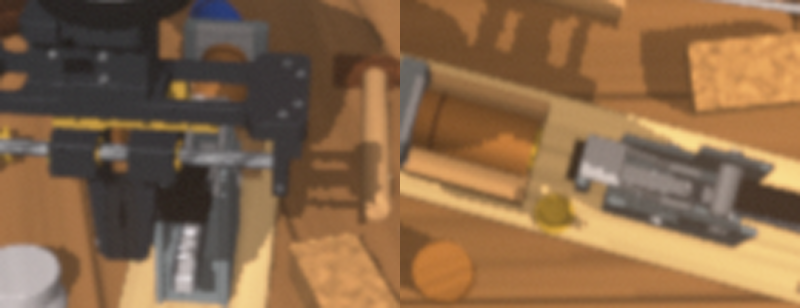

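View pics/d1c.png

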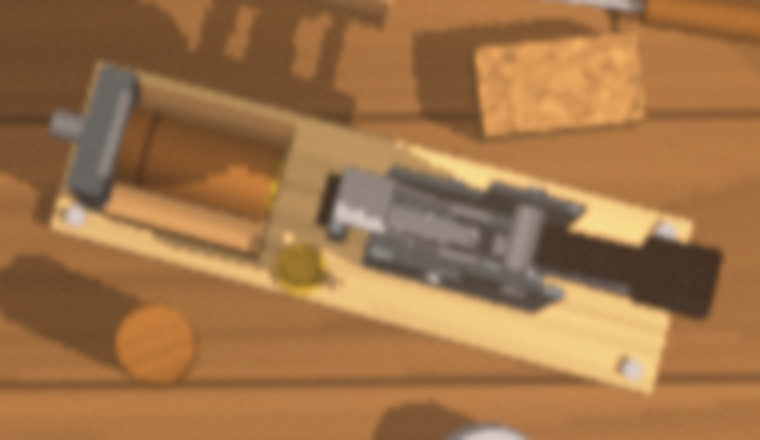

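The top crop shows the jaw back at its starting place, with its pad at crop (331,200) as in the first picture. The trigger and tab are both up. Only a thin brass rim of about 2 px (4–5 mm) shows at the blank's end at (278,190). The spare bush (303,268) and spare blank (155,343) have not moved. I'm handing the job in.

```bash
python3 - <<'E'
from bench import robot
print(robot.sign_off())
E
```

```text
the job is handed in; nothing more can be done
None
```

I pressed the bush home with the clamp's trigger, sprang the jaw back with the release tab, and handed the job in at about 13.6 s.

- **Pressing:** I used two full trigger strokes and a third part-stroke. On the third, the trigger went firm about 5 mm short of the hard stop (13.4, 16.4, then 19.3 N), and I stopped there. That is just over the 15–19 N target and under the 24 N crush limit. At the end of the first stroke the trigger was on its hard stop, so the 31 N read there came after the jaw had stopped moving and did not load the bush.
- **Release:** I let the trigger up, then pressed the tab until it met its stop, about 10 mm down and 15.8 N. Those last newtons were against the stop.
- **Last checks:** The jaw is back where it was in the first picture, and the trigger and tab read as up, within about 4 mm. The blank is still in its cradle at 71 mm, and the nearby bystanders in view had not moved. The arm was clear, with force near 0.
- **Not confirmed:** The cameras cannot resolve 0.8 mm, so I judge the bush home from the firm trigger and the 4–5 mm brass rim at the blank's end. The network was no help with `bush_face`: the side camera found only a look-alike, and the top camera ranked look-alikes above a weak hit (0.35) at the right place.

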